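Seat a brass bar against the stop of a measuring cradle

ROBOT

A 6-joint arm with a two-finger parallel gripper is mounted at the origin on the work surface. World frame = base frame: x ahead of the robot, y to its left, z up, the work surface at z = 0. Lengths are in m, angles in rad, forces in N, time in s.
With the tool pointing down it reaches from about 0.35 to 0.925 m from the base axis. Payload 6.4 kg.
Tool frame: the origin (TCP) lies midway between the tips of the shut fingers; the grasp point (between the pads) lies 19 mm behind it; z points along the fingers, y is the line along which they close (so a half turn about z gives the same grasp; the last joint's range is limited). The gripper opens to 85 mm and grips with 20 to 120 N. Pads are 22 mm wide; open, the fingers measure 114 mm over their backs; the gripper's body (76 mm by 85 mm) begins 54 mm behind the grasp point. The pads swing forward as they close: fully open they stand 13 mm farther back than shut.
Start: joints at [1.14, 0.245, 1.558, -0, 1.339, -0.174], TCP at [0.165, 0.629, 0.231] pointing down, gripper open.
Joint ranges: [-3.13, 3.13], [-1.02, 2.26], [0.13, 2.54], [-0.95, 4.09], [0.21, 2.88], [-2.74, 2.74]. Speed limits (rad/s): [2.57, 2.57, 3.14, 3.14, 3.14, 3.14].

INTERFACE

Orientations are given as [roll, pitch, yaw] about the fixed x, y, z axes, in that order (R = Rz(yaw) Ry(pitch) Rx(roll)).
In Python, from workcell import state, get_image, camera_info, hand_in gives the robot as it stands.
- The arm moves only by the shell command python3 -m pendant 'ROWS' [FORCE]. ROWS is JSON, a list of rows, each an object of numbers: "x", "y", "z": the shift along the tool's x, y, z in cm; "yaw": the turn about the tool's z in rad; "gripper": the finger opening in cm, from 0 to 8.54. A call has 1 to 10 rows; each row shifts and turns the commanded pose from where the row before left it, along the tool's axes as they then stand; what a row does not reach is not made up. A row lasts 1/10 s, in which the tool goes at most 50 mm and 8.59 degrees, less where a joint would pass 70% of its speed; a pose out of reach is approached as far as the arm can. A call is refused whole if a number of a shift passes 5 or a number of a turn 0.15, either way. A call with a gripper value outside its range is refused whole. The fingers move at their own pace and stop on an object; FORCE is the grip in N (left out, the last holds). Time passes only in rows, so rows that do not move let the fingers close. It gives the time, the measured TCP pose, the force, the opening and the grip force at its end, in the units of the state.
- state(): the state, without advancing time (a new reading comes with each control period).
- get_image(name): name is "scene" or "top" or "wrist"; returns (picture, depth): 420x560x3 uint8, blue, green, red; 420x560 float32, m along the optical axis (not along the pixel's ray), 0 where there is no reading.
- camera_info(name): a dict with "mtx" (3x3 intrinsics, pixels), "xyz" and "orientation" of the camera in the world. Camera axes: x right, y up, looking along -z (the intrinsics and any distortion apply to the point x, -y, -z); pixel columns grow to the right and rows downward; lengths in m; the calibration is good to about 2 mm. A picture is of the moment at which its call begins: read the wrist's pose just before it. camera_info takes no time and is no camera call; for the wrist camera it gives the pose at the moment of the call.
- hand_in(): hands the job in; it is judged then, once.
The state is a dict: "t": time; "joint_pos": joint angles; "qd": joint speeds; "joint_torque": joint torques, N m; "eef_pos": TCP position; "tcp_rot": TCP orientation; "ft_force": force on the tool from outside, world axes, zero at the start; "wrist_torque": the same for the moment, N m; "gripper_width": opening from 0.0 (shut) to 1.0 (fully open); "grasp_force": force on a finger pad.
Only numpy, scipy, OpenCV 4.12 (cv2) and the standard library are available. Lean on these libraries where they do the work, as an engineer would, in place of code of your own. Each camera call takes 0.05 s, during which the arm holds its last target. There are 200 camera calls.

TASK

Take the round brass bar from its tray, lay it in the open part of the measuring cradle's V-groove, clear of the bridge, and let go of it. Then slide it gently along the groove, under the bridge, until its end meets the stop, and press it there for a moment with a few newtons beyond the groove's drag (the stop must never feel more than 15). Leave it lying in the groove, touching the stop, and leave everything else where it is.

Things in the scene. Friction and masses are not known exactly. Their poses are not given: they have to be found in the camera images.
- bar: The brass bar: plain, round, 24 mm in diameter, 140 mm long, flat ends, 0.35 to 0.65 kg (differs each time). Origin at its centre, x along its axis (both ends alike). It starts lying along its tray between two white foam strips, its axis 17 mm over the table.
- tray: The bar's grey tray, 210 x 105 mm, rim 11 mm high, fixed. Origin under its centre, x along it. Floor 5 mm over the table. Two white foam strips beside the bar reach 4 mm above the floor, from 9.6 to 23.6 mm to each side of the tray's middle line; the inner walls stand 47 mm to each side. A like tray without strips holds other things.
- cradle: The measuring cradle, fixed: aluminium base 320 x 70 x 16 mm with a grey 90-degree V-groove along it. Origin at the centre of its underside, x along the groove towards the stop, z up. The groove runs from x = -150 (open end) to +115 mm. Bottom of the V 20 mm over the table, its upper edges 31 mm, 11 mm to each side of the middle; the walls' outer sides 16 mm from it.
- groove_place (a point): Point of the cradle where to lay the bar's centre: at x = -70 mm, on the axis that a bar lying in the groove has (37 mm over the table, midway). With its centre between x = -95 and -40 mm the bar lies clear of the bridge. The groove's drag on the sliding bar differs each time, about 1.5 to 6 N.
- bridge (a point): Middle of the underside of the steel bridge over the groove, 57 mm over the table. The bridge takes up x = 30 to 50 mm of the cradle; its opening is 48 mm wide, its top 64 mm over the table. The bar cannot be laid here from above; it must slide in beneath.
- stop_block (a point): Middle of the groove-side face of the dark stop block, at x = 127 mm of the cradle, on the axis of a lying bar. The stop is a round steel pad, 18 mm across, on a screw through this block. It gives 1 mm per 6 N (rubber behind it). The screw is set anew each time: the pad's face, which the bar's end must meet, stands 27 to 52 mm before this point and is not measured. Feel for it.
- medal: Copper medal, a disc 52 mm across, 6 mm thick, in the other tray; origin under its centre. Bystander, loose: leave it where it is.
- loupe: Black loupe, 36 mm across, 34 mm high, in the other tray; origin under its centre. Bystander, loose: leave it where it is.
- bangle: Brass bangle, a ring 68 mm across, 12 mm high, lying on the table; origin under its centre. Bystander, loose: leave it where it is.
- brush: Wooden-handled brush lying on the table left of the cradle; origin under it. Bystander, loose: leave it where it is.
- casket: Dark wooden casket, 70 x 100 x 50 mm, beyond the cradle; origin under its centre. Bystander, loose: leave it where it is.
- jar: Amber glass jar, 50 mm across, 70 mm high, beyond the cradle; origin under its centre. Bystander, loose: leave it where it is.
- caliper_case: Black flat case, 60 x 170 x 22 mm, beyond the cradle; origin under its centre. Bystander, loose: leave it where it is.
Mind the look-alikes: they are no part of the job. There is more than one size of the bar; the one meant has the size given above.

How it is judged:
By the outcome, as a careful person would: the job done as asked, in the order asked, and still so for the second after the job is handed in, with the robot touching nothing.
It also fails if it takes over 72 s, if anything falls off the work surface, if the arm or the gripper's body presses on something with over 40 N, if the wrist force passes 120 N, or if a joint passes its speed limit or range.

## Working session

There is one attempt and no reset: what is moved stays moved. The work goes in short steps, Python scripts to look and compute and a shell command to move; the robot and the scene stay as the last step left them, time stands still between calls to the robot, and variables do not carry over. Pictures are saved under pics/ and viewed, at most 10 in all, crops included, and the job is handed in when it is done.

```bash
mkdir -p pics; ls; python3 - <<'E'
from workcell import *
import cv2,numpy as np
np.set_printoptions(precision=4,suppress=True)
print(state())
for n in("top","scene"):
    i,d=get_image(n);cv2.imwrite(f"pics/{n}0.png",i);np.save(f"{n}0.npy",d);print(n,camera_info(n))
E
```

```text
pics
{'t': 0.0, 'joint_pos': array([ 1.1399,  0.2458,  1.559 , -0.    ,  1.3387, -0.1741]), 'qd': array([-0.0004,  0.0002,  0.0001, -0.0003,  0.0016,  0.0012]), 'joint_torque': array([ -0.0021, -42.951 , -32.6122,  -0.0002,   0.0052,   0.    ]), 'eef_pos': array([0.1648, 0.6282, 0.2302]), 'tcp_rot': array([-3.1397, -0.0003,  2.8848]), 'ft_force': array([0.1909, 0.3552, 1.3221]), 'wrist_torque': array([ 0.0241, -0.0419,  0.0132]), 'grasp_force': 0.0, 'gripper_width': 0.9989596824032991}
top {'mtx': array([[454.8832,   0.    , 275.9414],
       [  0.    , 454.8832, 214.5021],
       [  0.    ,   0.    ,   1.    ]]), 'xyz': array([0.3246, 0.0655, 0.9823]), 'orientation': array([ 0.2332,  0.0032, -1.6321])}
scene {'mtx': array([[420.4704,   0.    , 281.2649],
       [  0.    , 420.4704, 204.0038],
       [  0.    ,   0.    ,   1.    ]]), 'xyz': array([ 0.9595, -0.1272,  0.8213]), 'orientation': array([ 0.5694, -0.0056,  1.1874])}
```

View pics/top0.png

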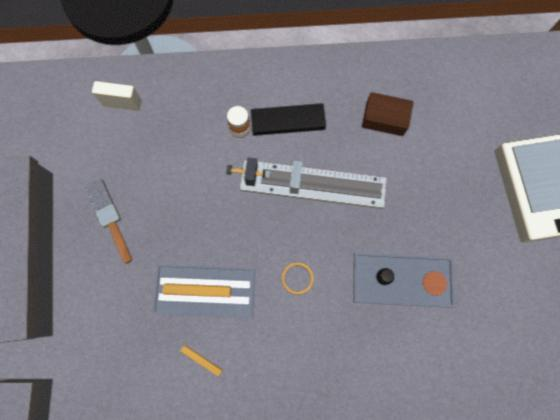

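View pics/scene0.png

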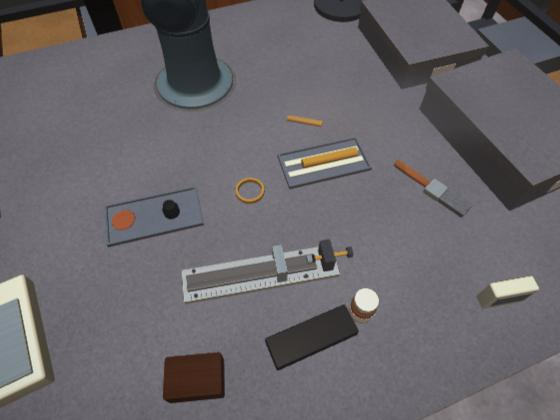

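Top view: the bar lies in the tray at about (163–230, 291), with a thinner look-alike at (200, 360). The cradle is at (241–386, 165–205), with its stop on the left at (251, 171) and the bridge at (296, 177).

```bash
cat > h.py <<'E'
from workcell import *
import cv2,numpy as np
from scipy.spatial.transform import Rotation as R
np.set_printoptions(precision=4,suppress=True)
def cast(ci,uv,z):
    uv=np.atleast_2d(uv).astype(float); K=ci["mtx"]
    d=np.c_[(uv[:,0]-K[0,2])/K[0,0],-(uv[:,1]-K[1,2])/K[1,1],-np.ones(len(uv))]
    d=R.from_euler("xyz",ci["orientation"]).apply(d); c=np.array(ci["xyz"])
    return c+d*((z-c[2])/d[:,2])[:,None]
def rect(ci,mask,z,off=(0,0)):
    cs=cv2.findContours(mask,cv2.RETR_EXTERNAL,cv2.CHAIN_APPROX_NONE)[0]
    c=max(cs,key=cv2.contourArea)[:,0]+np.array(off)
    p=cast(ci,c,z)[:,:2]
    (x,y),(w,h),a=cv2.minAreaRect((p*1000).astype(np.float32))
    if w<h:w,h,a=h,w,a+90
    return np.array([x/1000,y/1000,w,h,(a+90)%180-90])
def win(m,x0,x1,y0,y1):
    o=np.zeros_like(m);o[y0:y1,x0:x1]=m[y0:y1,x0:x1];return o
E
python3 - <<'E'
from h import *
for n,wb,wc,wt in(("top",(150,260,275,305),(235,395,155,212),(145,265,258,325)),("scene",(285,368,145,172),(175,350,240,305),(270,375,135,190))):
    i=cv2.imread(f"pics/{n}0.png");ci=camera_info(n);hsv=cv2.cvtColor(i,cv2.COLOR_BGR2HSV)
    b=win(cv2.inRange(hsv,(8,120,80),(30,255,255)),*wb)
    print(n,"bar",rect(ci,b,.019))
    w=win(cv2.inRange(hsv,(0,0,150),(180,70,255)),*wb) if 0 else win(cv2.inRange(hsv,(0,0,150),(40,70,255)),*wt)
    cs=[c for c in cv2.findContours(w,cv2.RETR_EXTERNAL,cv2.CHAIN_APPROX_NONE)[0] if cv2.contourArea(c)>60]
    for c in cs:
        m=np.zeros_like(w);cv2.drawContours(m,[c],-1,255,-1);print(" strip",rect(ci,m,.009))
    a=win(cv2.inRange(hsv,(0,0,135),(180,70,255)),*wc)
    print(" cradle",rect(ci,cv2.morphologyEx(a,cv2.MORPH_CLOSE,np.ones((9,9))),.016))
    x0,x1,y0,y1=wc
    cv2.imwrite(f"pics/c_{n}.png",cv2.resize(i[y0:y1,x0:x1],None,fx=4.5,fy=4.5,interpolation=2))
E
```

```text
top bar [  0.4017   0.2315 139.3307  20.1494  84.1142]
 cradle [  0.6211  -0.0365 358.0937 129.9794  86.4196]
scene bar [  0.4022   0.2303 144.0622  26.3979  83.9805]
 strip [  0.4162   0.214  190.2133  15.8377  84.1601]
 strip [ 0.3774  0.1627 80.4583 15.4939 84.4529]
 cradle [  0.611   -0.0311 320.0244  90.1831  78.91  ]
```

View pics/c_top.png

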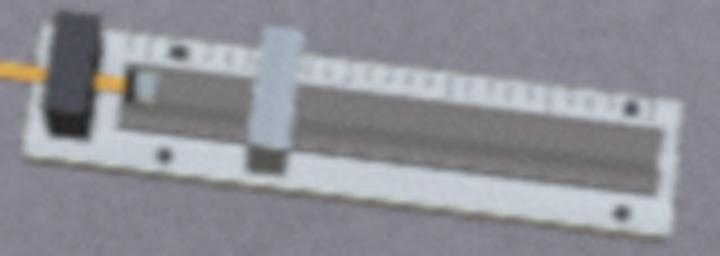

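The crop shows the groove's grey quad at about (125,65), (663,130), (655,192), (120,128). The base corners are at (680,100), (668,235) and (22,157), and the pad face is near x=158, with the bridge at x≈250–300.

```bash
python3 - <<'E'
from h import *
ci=camera_info("top")
f=lambda l:np.array(l)/4.5+[235,155]
b=cast(ci,f([(680,100),(668,235),(22,157)]),.016)[:,:2]
c=(b[0]+b[2])/2; d=b[2]-b[1]; print("base ctr",c,np.linalg.norm(d),np.linalg.norm(b[0]-b[1]),np.degrees(np.arctan2(d[1],d[0])))
g=cast(ci,f([(125,65),(663,130),(655,192),(120,128)]),.029)[:,:2]
m0=(g[0]+g[3])/2;m1=(g[1]+g[2])/2;d=m0-m1
print("groove",m0,m1,np.linalg.norm(d),np.linalg.norm(g[1]-g[2]),np.degrees(np.arctan2(d[1],d[0])))
d/=np.linalg.norm(d); o=m1+d*.150; print("origin",o,"place",o-.07*d,"bridge",o+.04*d,"stop",o+.127*d)
print("pad",(cast(ci,f([(158,88)]),.037)[0,:2]-o)@d*1e3)
from scipy.spatial.transform import Rotation as R
s=state();Rt=R.from_euler("xyz",s["tcp_rot"]).as_matrix();print(Rt,camera_info("wrist"))
E
```

```text
base ctr [ 0.6192 -0.0323] 0.31770845083038185 0.06953816074826379 79.28847209012962
groove [0.6385 0.0795] [ 0.5896 -0.1781] 0.26218319071554413 0.03173321095157092 79.25085664629133
origin [ 0.6176 -0.0307] place [ 0.6045 -0.0995] bridge [0.6251 0.0086] stop [0.6413 0.094 ]
pad 95.07029496518952
[[-0.9672  0.254  -0.0008]
 [ 0.254   0.9672 -0.0017]
 [ 0.0003 -0.0018 -1.    ]] {'mtx': array([[332.3061,   0.    , 277.6165],
       [  0.    , 332.3061, 202.8536],
       [  0.    ,   0.    ,   1.    ]]), 'xyz': array([0.0966, 0.645 , 0.3716]), 'orientation': array([-0.2817,  0.0024,  1.3157])}
```

```bash
python3 -m pendant '[{"yaw":0.142,"gripper":5},{"yaw":0.142},{"yaw":0.142},{"yaw":0.142},{"yaw":0.142},{"yaw":0.142},{"yaw":0.142},{"yaw":0.142},{"yaw":0.142},{"yaw":0.142}]' 60; python3 -m pendant '[{"x":-2,"y":1.5},{"x":-4,"y":3},{"x":-4,"y":3},{"x":-4,"y":3},{"x":-4,"y":3},{"x":-4,"y":3},{"x":-4,"y":3},{"x":-4,"y":3},{"x":-4,"y":3},{"x":-3,"y":2.2}]'
```

```text
invalid input
invalid input
```

```bash
python3 -m pendant '[{"x":0,"y":0,"z":0,"yaw":0.142,"gripper":5}]' 60;python3 -m pendant '[{"x":0,"y":0,"z":0,"yaw":0.142,"gripper":5}]'; python3 -c "
from h import *;print(state())"
```

```text
t: 0.2
eef_pos: [0.1649, 0.6283, 0.2305]
tcp_rot: [-3.14, -0.0, 2.739]
ft_force: [-0.1, 1.0, -0.1]
gripper_width: 0.858
grasp_force: 0.0
t: 0.3
eef_pos: [0.1649, 0.6284, 0.2306]
tcp_rot: [-3.14, 0.0, 2.595]
ft_force: [-0.5, 0.8, 0.5]
gripper_width: 0.691
grasp_force: 0.0
{'t': 0.3, 'joint_pos': array([ 1.1399,  0.2456,  1.5586, -0.    ,  1.3387,  0.1157]), 'qd': array([ 0.0007, -0.0008,  0.0011, -0.0005, -0.0007,  1.4078]), 'joint_torque': array([  0.0012, -42.9271, -32.6029,  -0.0001,   0.0039,  -1.1903]), 'eef_pos': array([0.1649, 0.6284, 0.2306]), 'tcp_rot': array([-3.1404,  0.0002,  2.595 ]), 'ft_force': array([-0.512 ,  0.7981,  0.4746]), 'wrist_torque': array([ 0.0011, -0.0463, -0.0408]), 'grasp_force': 0.0, 'gripper_width': 0.6909026127386698}
```

All keys are needed in each row.

```bash
python3 -m pendant '[{"x":0,"y":0,"z":0,"yaw":0.142,"gripper":5},{"x":0,"y":0,"z":0,"yaw":0.142,"gripper":5},{"x":0,"y":0,"z":0,"yaw":0.142,"gripper":5},{"x":0,"y":0,"z":0,"yaw":0.142,"gripper":5},{"x":0,"y":0,"z":0,"yaw":0.142,"gripper":5},{"x":0,"y":0,"z":0,"yaw":0.142,"gripper":5},{"x":0,"y":0,"z":0,"yaw":0.142,"gripper":5},{"x":0,"y":0,"z":0,"yaw":0.142,"gripper":5}]' ; python3 -m pendant '[{"x":-2,"y":1.5,"z":0,"yaw":0,"gripper":5},{"x":-4,"y":3,"z":0,"yaw":0,"gripper":5},{"x":-4,"y":3,"z":0,"yaw":0,"gripper":5},{"x":-4,"y":3,"z":0,"yaw":0,"gripper":5},{"x":-4,"y":3,"z":0,"yaw":0,"gripper":5},{"x":-4,"y":3,"z":0,"yaw":0,"gripper":5},{"x":-4,"y":3,"z":0,"yaw":0,"gripper":5},{"x":-4,"y":3,"z":0,"yaw":0,"gripper":5},{"x":-4,"y":3,"z":0,"yaw":0,"gripper":5},{"x":-3,"y":2.2,"z":0,"yaw":0,"gripper":5}]'; python3 - <<'E'
from h import *
s=state();print(s["eef_pos"],s["tcp_rot"],s["joint_pos"])
ci=camera_info("wrist");i,d=get_image("wrist");cv2.imwrite("pics/w1.png",i)
hsv=cv2.cvtColor(i,cv2.COLOR_BGR2HSV);print(rect(ci,cv2.inRange(hsv,(8,120,80),(30,255,255)),.017))
E
```

```text
t: 1.1
eef_pos: [0.1649, 0.6284, 0.2306]
tcp_rot: [-3.141, 0.001, 1.459]
ft_force: [0.6, 1.2, -0.9]
gripper_width: 0.586
grasp_force: 0.0
t: 2.1
eef_pos: [0.4021, 0.2291, 0.2311]
tcp_rot: [3.141, 0.0, 1.463]
ft_force: [0.7, 0.9, 0.2]
gripper_width: 0.58
grasp_force: 0.0
[0.4021 0.2291 0.2311] [3.1415 0.0003 1.4633] [ 0.2722 -0.2116  2.0208 -0.0003  1.3324  0.3798]
[  0.4017   0.2268 142.1756  21.7052  84.2857]
```

View pics/w1.png

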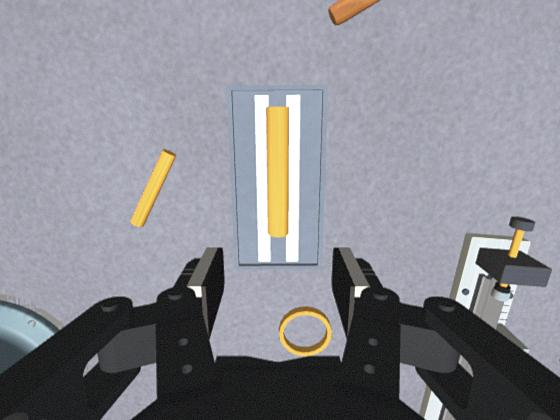

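The wrist view shows the bar centred ahead of the fingers (columns 267–288, rows 107–237) and aligned with the tool. Next I go down.

```bash
python3 -m pendant '[{"x":0,"y":0,"z":2,"yaw":0,"gripper":5},{"x":0,"y":0,"z":4.5,"yaw":0,"gripper":5},{"x":0,"y":0,"z":4.5,"yaw":0,"gripper":5},{"x":0,"y":0,"z":4.5,"yaw":0,"gripper":5},{"x":0,"y":0,"z":3,"yaw":0,"gripper":5},{"x":0,"y":0,"z":1.5,"yaw":0,"gripper":5},{"x":0,"y":0,"z":1,"yaw":0,"gripper":5},{"x":0,"y":0,"z":0.5,"yaw":0,"gripper":5},{"x":0,"y":0,"z":0.25,"yaw":0,"gripper":5},{"x":0,"y":0,"z":0,"yaw":0,"gripper":5}]';  python3 -m pendant '[{"x":0,"y":0,"z":0,"yaw":0,"gripper":3.5},{"x":0,"y":0,"z":0,"yaw":0,"gripper":3}]'
```

```text
t: 3.15
eef_pos: [0.4019, 0.2317, 0.0143]
tcp_rot: [3.14, -0.0, 1.465]
ft_force: [-0.2, -0.3, -0.9]
gripper_width: 0.582
grasp_force: 0.0
t: 3.35
eef_pos: [0.402, 0.2317, 0.0145]
tcp_rot: [3.14, -0.001, 1.465]
ft_force: [-0.2, -0.2, 0.6]
gripper_width: 0.35
grasp_force: 0.0
```

```bash
python3 -m pendant '[{"x":0,"y":0,"z":0.1,"yaw":0,"gripper":2.6},{"x":0,"y":0,"z":0,"yaw":0,"gripper":2},{"x":0,"y":0,"z":0,"yaw":0,"gripper":2},{"x":0,"y":0,"z":0,"yaw":0,"gripper":2},{"x":0,"y":0,"z":0,"yaw":0,"gripper":2}]' 60;  python3 -m pendant '[{"x":0,"y":0,"z":-0.3,"yaw":0,"gripper":2},{"x":0,"y":0,"z":-0.7,"yaw":0,"gripper":2},{"x":0,"y":0,"z":-1,"yaw":0,"gripper":2},{"x":0,"y":0,"z":-2,"yaw":0,"gripper":2},{"x":0,"y":0,"z":-3,"yaw":0,"gripper":2},{"x":0,"y":0,"z":-3,"yaw":0,"gripper":2},{"x":0,"y":0,"z":-2,"yaw":0,"gripper":2},{"x":0,"y":0,"z":-1,"yaw":0,"gripper":2}]'
```

```text
t: 3.85
eef_pos: [0.4019, 0.2316, 0.0135]
tcp_rot: [3.141, -0.0, 1.465]
ft_force: [-1.3, -1.3, 6.2]
gripper_width: 0.248
grasp_force: 58.6
t: 4.65
eef_pos: [0.4023, 0.2318, 0.1454]
tcp_rot: [3.138, -0.002, 1.465]
ft_force: [0.0, 0.0, -4.9]
gripper_width: 0.252
grasp_force: 59.3
```

```bash
python3 -m pendant '[{"x":0,"y":0,"z":0,"yaw":0.04,"gripper":2},{"x":0,"y":0,"z":0,"yaw":0.0415,"gripper":2},{"x":-1,"y":0.9,"z":0,"yaw":0,"gripper":2},{"x":-2,"y":1.8,"z":0,"yaw":0,"gripper":2},{"x":-3,"y":2.7,"z":0,"yaw":0,"gripper":2},{"x":-3,"y":2.7,"z":0,"yaw":0,"gripper":2},{"x":-3,"y":2.7,"z":0,"yaw":0,"gripper":2},{"x":-3,"y":2.7,"z":0,"yaw":0,"gripper":2}]';  python3 -m pendant '[{"x":-3,"y":2.7,"z":0,"yaw":0,"gripper":2},{"x":-3,"y":2.7,"z":0,"yaw":0,"gripper":2},{"x":-3,"y":2.7,"z":0,"yaw":0,"gripper":2},{"x":-2.5,"y":2.3,"z":0,"yaw":0,"gripper":2},{"x":-1.5,"y":1.4,"z":0,"yaw":0,"gripper":2},{"x":-0.8,"y":0.7,"z":0,"yaw":0,"gripper":2},{"x":0,"y":0,"z":0,"yaw":0,"gripper":2}]'
python3 - <<'E'
from h import *
s=state();print(s["eef_pos"],s["tcp_rot"],s["joint_pos"])
ci=camera_info("wrist");print(ci["xyz"]);i,d=get_image("wrist");cv2.imwrite("pics/w2.png",i)
E
```

```text
t: 5.45
eef_pos: [0.5063, 0.0566, 0.1422]
tcp_rot: [-3.141, 0.0, 1.384]
ft_force: [0.2, 1.1, -3.6]
gripper_width: 0.253
grasp_force: 59.3
t: 6.15
eef_pos: [0.603, -0.1013, 0.1421]
tcp_rot: [-3.141, -0.0, 1.382]
ft_force: [-0.7, 0.4, -4.4]
gripper_width: 0.251
grasp_force: 59.4
[ 0.603  -0.1013  0.1421] [-3.1405 -0.      1.382 ] [-0.3516  0.2502  1.7234 -0.0002  1.169  -0.1627]
[ 0.6159 -0.0336  0.2835]
```

View pics/w2.png

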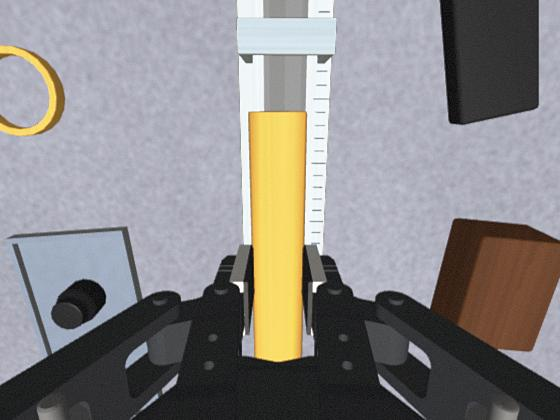

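The bar is held centrally (columns 250–306). The groove is visible ahead of it at rows 58–110, with the bridge at rows 18–62. The groove seems to lie a few mm to the right, so I'll measure that.

```bash
python3 - <<'E'
from h import *
i=cv2.imread("pics/w2.png");g=cv2.cvtColor(i,cv2.COLOR_BGR2GRAY).astype(int)
ci=camera_info("wrist");s=state()
h=s["tcp_rot"][2];ex=np.array([np.cos(h),np.sin(h)]);ey=np.array([np.sin(h),-np.cos(h)])
for r in(2,8,66,75,85,95,105):print(r,g[r,230:345:2])
for r in (190,230):print("bar",r,[c for c in range(200,340) if i[r,c,2]-int(i[r,c,0])>60][::200],[c for c in range(200,340) if i[r,c,2]-int(i[r,c,0])>60][-1])
def lat(c,r,z):return (cast(ci,[(c,r)],z)[0,:2]-s["eef_pos"][:2])@np.c_[ex,ey]*1e3
for c,r,z in((264,66,.031),(307,66,.031),(264,105,.031),(307,105,.031),(237,35,.064),(336,35,.064),(250,190,.1455),(306,190,.1455),(278,112,.1455)):print(c,r,lat(c,r,z))
E
```

```text
2 [171 175 175 177 244 244 243 243 245 243 242 242 243 248 246 244 244 151
 155 159 148 146 149 148 146 148 150 145 153 154 156 153 154 157 155 158
 151 149 144 216 247 247 242 244 244 245 245 246 246 247 248 245 180 179
 181 183 185 187]
8 [171 174 178 178 242 244 244 243 245 244 243 243 242 248 245 245 251 151
 155 158 146 146 148 148 150 146 147 147 159 160 161 155 160 155 158 160
 149 143 145 224 247 246 243 244 246 247 247 248 246 248 248 248 178 182
 180 179 176 179]
66 [176 178 177 175 160 248 244 244 244 246 246 243 242 246 246 244 249 165
 156 160 151 143 146 149 153 148 148 146 162 160 159 156 156 160 159 161
 150 152 176 249 245 243 244 245 247 247 247 246 248 248 244 172 178 179
 183 178 186 186]
75 [170 176 177 178 169 247 245 243 244 244 245 243 243 247 246 243 249 164
 160 159 153 153 149 149 149 152 153 153 158 155 159 160 159 157 156 156
 152 149 199 248 247 244 245 246 246 245 248 247 248 249 181 185 187 179
 179 172 171 179]
85 [173 170 173 167 173 243 245 245 245 244 246 244 242 247 247 245 248 171
 160 159 148 149 149 148 150 148 148 152 158 159 160 162 158 158 1
[... 216 characters left out ...]
59 158 157 162 157 157 155 158
 149 143 245 247 244 245 243 246 246 246 248 246 247 248 178 176 171 178
 179 179 175 174]
105 [180 175 172 173 171 249 245 245 244 244 246 244 244 243 246 243 247 173
 159 157 150 147 147 151 148 153 151 151 160 159 156 161 160 160 158 157
 148 143 247 245 244 244 244 246 245 246 247 245 247 254 174 182 180 181
 175 180 188 184]
bar 190 [200] 339
bar 230 [200] 339
264 66 [96.7554 -9.6493]
307 66 [96.8053 20.7382]
264 105 [70.3158 -9.9055]
307 105 [70.3677 21.4294]
237 35 [110.3843 -24.4111]
336 35 [110.4813  34.9778]
250 190 [ 34.8143 -11.7088]
306 190 [34.8547 12.2153]
278 112 [66.9807  0.1899]<stdin>:6: RuntimeWarning: overflow encountered in scalar subtract
```

```bash
python3 -m pendant '[{"x":0,"y":0.5,"z":1,"yaw":0,"gripper":2},{"x":0,"y":0,"z":2.5,"yaw":0,"gripper":2},{"x":0,"y":0,"z":2.5,"yaw":0,"gripper":2},{"x":0,"y":0,"z":1.2,"yaw":0,"gripper":2},{"x":0,"y":0,"z":0.5,"yaw":0,"gripper":2},{"x":0,"y":0,"z":0,"yaw":0,"gripper":2}]'
python3 - <<'E'
from h import *
s=state();ci=camera_info("wrist");i,d=get_image("wrist");cv2.imwrite("pics/w3.png",i)
i=i.astype(int);g=i.mean(2)
h=s["tcp_rot"][2];ex=np.array([np.cos(h),np.sin(h)]);ey=np.array([np.sin(h),-np.cos(h)])
def lat(c,r,z):return (cast(ci,[(c,r)],z)[0,:2]-s["eef_pos"][:2])@np.c_[ex,ey]*1e3
dark=lambda r:[c for c in range(220,350) if g[r,c]<200]
for r in range(4,110,8):
    # runs: groove = longest grey run between bright
    row=(g[r,200:360]<205).astype(np.uint8);d_=np.flatnonzero(np.diff(row))+201
    y=np.flatnonzero((i[r,:,2]-i[r,:,0])[200:360]>60)+200
    print(r,d_[:14],"bar",(y.min(),y.max()) if len(y) else "")
    ds=[c for c in d_ if 240<c<340]
    for a,b in zip(ds,ds[1:]):
        if 35<b-a<75:print("   groove",a,b,lat(a-.5,r,.031),lat(b-.5,r,.031),"bridge?",lat(a-.5,r,.064),lat(b-.5,r,.064))
E
```

```text
t: 6.8
eef_pos: [0.6078, -0.1004, 0.0654]
tcp_rot: [-3.141, -0.0, 1.384]
ft_force: [0.7, -0.1, -4.0]
gripper_width: 0.255
grasp_force: 59.4
4 [203 356] bar 
12 [203 356] bar 
20 [205 210 211 212 213 216 218 219 220 223 224 225 227 230] bar 
   groove 246 282 [108.5731 -15.2487] [108.6043   1.8459] bridge? [101.1257 -12.3956] [101.151    1.4881]
28 [] bar 
36 [234 248 311 325] bar 
   groove 248 311 [101.6677 -14.4611] [101.7221  15.8192] bridge? [ 95.5173 -11.7559] [95.5615 12.8369]
44 [214 220 234 248 311 325 340 345] bar 
   groove 248 311 [ 98.1509 -14.5436] [98.2052 15.9216] bridge? [ 92.6611 -11.8229] [92.7052 12.92  ]
52 [215 248 311 344] bar 
   groove 248 311 [ 94.5909 -14.6271] [94.6451 16.0252] bridge? [ 89.7697 -11.8907] [89.8138 13.0042]
60 [215 248 310 324 340 344] bar 
   groove 248 310 [ 90.9869 -14.7117] [91.0401 15.6405] bridge? [ 86.8427 -11.9594] [86.8859 12.6917]
68 [215 249 310 343] bar 
   groove 249 310 [ 87.3389 -14.3048] [87.3911 15.7436] bridge? [ 83.8799 -11.6289] [83.9223 12.7755]
76 [216 249 310 343] bar 
   groove 249 310 [ 83.6444 -14.3883] [83.6965 15.848 ] bridge? [ 80.8793 -11.6968] [80.9216 12.8603]
84 [216 249 310 342] bar 
   groove 249 310 [ 79.9034 -14.473 ] [79.9553 15.9538] bridge? [ 77.841  -11.7656] [77.8832 12.9462]
92 [216 249 309 342] bar 
   groove 249 309 [ 76.1149 -14.5587] [76.1659 15.5589] bridge? [ 74.7641 -11.8352] [74.8055 12.6255]
100 [217 249 309 341] bar 
   groove 249 309 [ 72.2782 -14.6455] [72.329  15.6641] bridge? [ 71.648  -11.9057] [71.6893 12.7109]
108 [217 249 309 341] bar 
   groove 249 309 [ 68.3922 -14.7334] [68.4429 15.7707] bridge? [ 68.4919 -11.9771] [68.5331 12.7975]
```

View pics/w3.png

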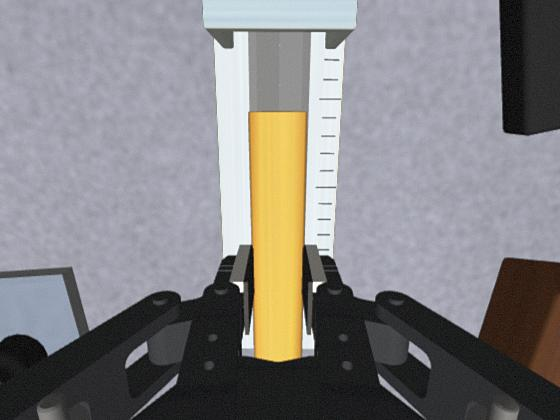

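Groove and bar are aligned within 0.5 mm (groove columns 249–309, bar 249–306), and the bar's front end is clear of the bridge. Lowering.

```bash
python3 -m pendant '[{"x":0,"y":0.04,"z":0.7,"yaw":0,"gripper":2},{"x":0,"y":0,"z":1.1,"yaw":0,"gripper":2},{"x":0,"y":0,"z":0.7,"yaw":0,"gripper":2},{"x":0,"y":0,"z":0.35,"yaw":0,"gripper":2},{"x":0,"y":0,"z":0.1,"yaw":0,"gripper":2},{"x":0,"y":0,"z":0,"yaw":0,"gripper":2},{"x":0,"y":0,"z":0,"yaw":0,"gripper":2}]'; python3 -m pendant '[{"x":0,"y":0,"z":0.1,"yaw":0,"gripper":2},{"x":0,"y":0,"z":0,"yaw":0,"gripper":2}]'
```

```text
t: 7.55
eef_pos: [0.6088, -0.1011, 0.0367]
tcp_rot: [3.141, 0.0, 1.383]
ft_force: [0.3, -0.2, -4.5]
gripper_width: 0.25
grasp_force: 59.4
t: 7.75
eef_pos: [0.6086, -0.101, 0.0355]
tcp_rot: [3.141, 0.0, 1.383]
ft_force: [-0.8, 0.3, -5.0]
gripper_width: 0.255
grasp_force: 59.4
```

```bash
python3 -m pendant '[{"x":0,"y":0,"z":0.1,"yaw":0,"gripper":2},{"x":0,"y":0,"z":0,"yaw":0,"gripper":2}]'; python3 -m pendant '[{"x":0,"y":0,"z":0.05,"yaw":0,"gripper":2},{"x":0,"y":0,"z":0,"yaw":0,"gripper":2}]'; python3 -m pendant '[{"x":0,"y":0,"z":0.05,"yaw":0,"gripper":2},{"x":0,"y":0,"z":0,"yaw":0,"gripper":2}]'
```

```text
t: 7.95
eef_pos: [0.6084, -0.101, 0.0343]
tcp_rot: [-3.141, 0.0, 1.383]
ft_force: [-0.7, 0.3, -3.5]
gripper_width: 0.248
grasp_force: 59.4
t: 8.15
eef_pos: [0.6085, -0.101, 0.0342]
tcp_rot: [-3.141, 0.0, 1.383]
ft_force: [-1.5, 0.2, -0.0]
gripper_width: 0.247
grasp_force: 60.0
t: 8.35
eef_pos: [0.6085, -0.101, 0.0341]
tcp_rot: [-3.141, 0.0, 1.384]
ft_force: [-4.5, 1.1, 4.9]
gripper_width: 0.253
grasp_force: 60.5
```

```bash
python3 -m pendant '[{"x":0,"y":-0.05,"z":0,"yaw":0,"gripper":2},{"x":0,"y":0,"z":0,"yaw":0,"gripper":2}]'; python3 -m pendant '[{"x":0,"y":0,"z":0,"yaw":0,"gripper":2.7},{"x":0,"y":0,"z":0,"yaw":0,"gripper":3},{"x":0,"y":0,"z":0,"yaw":0,"gripper":4},{"x":0,"y":0,"z":-0.2,"yaw":0,"gripper":5},{"x":0,"y":0,"z":0,"yaw":0,"gripper":5}]';python3 -m pendant '[{"x":0,"y":0,"z":-1,"yaw":0,"gripper":5},{"x":0,"y":0,"z":-3,"yaw":0,"gripper":5},{"x":0,"y":0,"z":-3,"yaw":0,"gripper":5},{"x":0,"y":0,"z":-2,"yaw":0,"gripper":4},{"x":-2,"y":0,"z":0,"yaw":0,"gripper":3},{"x":-4,"y":0,"z":0,"yaw":0,"gripper":2},{"x":-3,"y":0,"z":0,"yaw":0,"gripper":1},{"x":-1,"y":0,"z":0,"yaw":0,"gripper":0},{"x":0,"y":0,"z":0,"yaw":0,"gripper":0}]'
python3 - <<'E'
from h import *
s=state();ci=camera_info("wrist");i,d=get_image("wrist");cv2.imwrite("pics/w4.png",i)
h=s["tcp_rot"][2];ex=np.array([np.cos(h),np.sin(h)]);ey=np.array([np.sin(h),-np.cos(h)])
hsv=cv2.cvtColor(i,cv2.COLOR_BGR2HSV);m=win(cv2.inRange(hsv,(8,120,80),(30,255,255)),180,380,0,420)
r=rect(ci,m,.043);print(r,(r[:2]-s["eef_pos"][:2])@np.c_[ex,ey]*1e3,s["eef_pos"],np.degrees(h),s["gripper_width"])
E
```

```text
t: 8.55
eef_pos: [0.6085, -0.101, 0.0341]
tcp_rot: [3.14, 0.0, 1.383]
ft_force: [-3.1, 1.0, 5.4]
gripper_width: 0.251
grasp_force: 60.5
t: 9.05
eef_pos: [0.6083, -0.101, 0.0356]
tcp_rot: [3.141, 0.0, 1.383]
ft_force: [0.7, -0.3, 0.3]
gripper_width: 0.584
grasp_force: 0.0
t: 9.95
eef_pos: [0.5893, -0.2002, 0.1259]
tcp_rot: [3.141, 0.0, 1.381]
ft_force: [-0.0, 0.4, -0.3]
gripper_width: -0.0
grasp_force: 0.0
[  0.6038  -0.1223 102.0886  22.8568  79.0331] [79.241  -0.3909] [ 0.5893 -0.2002  0.1259] 79.13854569440272 -0.0004129791892394884
```

View pics/w4.png

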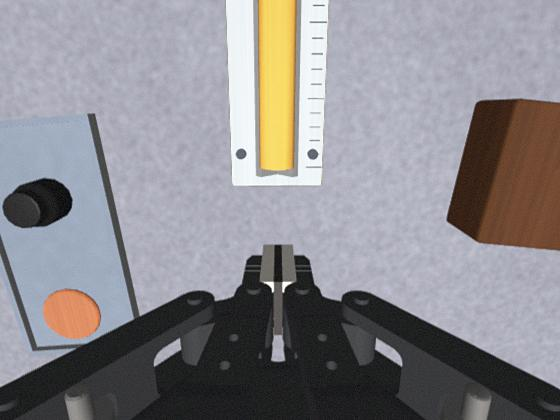

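The bar lies in the groove, with its rear end at row 170, about 28 mm ahead of the shut fingers. I'll lower behind it and approach.

```bash
python3 -m pendant '[{"x":0,"y":-0.04,"z":2,"yaw":0,"gripper":0},{"x":0,"y":0,"z":3,"yaw":0,"gripper":0},{"x":0,"y":0,"z":2.5,"yaw":0,"gripper":0},{"x":0,"y":0,"z":1,"yaw":0,"gripper":0},{"x":0,"y":0,"z":0.4,"yaw":0,"gripper":0},{"x":0,"y":0,"z":0,"yaw":0,"gripper":0}]'; python3 -m pendant '[{"x":0.5,"y":0,"z":0,"yaw":0,"gripper":0},{"x":0.4,"y":0,"z":0,"yaw":0,"gripper":0},{"x":0.3,"y":0,"z":0,"yaw":0,"gripper":0},{"x":0,"y":0,"z":0,"yaw":0,"gripper":0}]'
```

```text
t: 10.6
eef_pos: [0.5894, -0.1985, 0.0367]
tcp_rot: [3.141, 0.0, 1.384]
ft_force: [0.4, -0.1, 0.7]
gripper_width: 0.005
grasp_force: 0.0
t: 11.0
eef_pos: [0.5915, -0.1868, 0.0369]
tcp_rot: [3.141, 0.0, 1.384]
ft_force: [1.2, 0.1, -0.1]
gripper_width: 0.0
grasp_force: 0.0
```

```bash
python3 -m pendant '[{"x":0.1,"y":0,"z":0,"yaw":0,"gripper":0},{"x":0.1,"y":0,"z":0,"yaw":0,"gripper":0},{"x":0.1,"y":0,"z":0,"yaw":0,"gripper":0},{"x":0.1,"y":0,"z":0,"yaw":0,"gripper":0}]'; python3 -m pendant '[{"x":0.1,"y":0,"z":0,"yaw":0,"gripper":0},{"x":0.1,"y":0,"z":0,"yaw":0,"gripper":0},{"x":0.1,"y":0,"z":0,"yaw":0,"gripper":0},{"x":0.1,"y":0,"z":0,"yaw":0,"gripper":0}]';python3 -m pendant '[{"x":0.1,"y":0,"z":0,"yaw":0,"gripper":0},{"x":0.1,"y":0,"z":0,"yaw":0,"gripper":0},{"x":0.1,"y":0,"z":0,"yaw":0,"gripper":0},{"x":0.1,"y":0,"z":0,"yaw":0,"gripper":0}]'
```

```text
t: 11.4
eef_pos: [0.5919, -0.1833, 0.0363]
tcp_rot: [-3.142, 0.0, 1.383]
ft_force: [-0.2, 0.7, 0.1]
gripper_width: 0.003
grasp_force: 0.0
t: 11.8
eef_pos: [0.5926, -0.1798, 0.0363]
tcp_rot: [3.142, 0.001, 1.383]
ft_force: [-1.2, -3.2, -0.4]
gripper_width: 0.003
grasp_force: 1.6
t: 12.2
eef_pos: [0.5934, -0.1754, 0.0363]
tcp_rot: [3.142, 0.0, 1.383]
ft_force: [-0.5, -2.7, -0.8]
gripper_width: 0.002
grasp_force: 1.5
```

```bash
python3 -m pendant '[{"x":0.2,"y":0,"z":0,"yaw":0,"gripper":0},{"x":0.2,"y":0,"z":0,"yaw":0,"gripper":0},{"x":0.2,"y":0,"z":0,"yaw":0,"gripper":0},{"x":0.2,"y":0,"z":0,"yaw":0,"gripper":0},{"x":0.2,"y":0,"z":0,"yaw":0,"gripper":0},{"x":0.2,"y":0,"z":0,"yaw":0,"gripper":0},{"x":0.2,"y":0,"z":0,"yaw":0,"gripper":0},{"x":0.2,"y":0,"z":0,"yaw":0,"gripper":0},{"x":0.2,"y":0,"z":0,"yaw":0,"gripper":0},{"x":0.2,"y":0,"z":0,"yaw":0,"gripper":0}]'; python3 -m pendant '[{"x":0.2,"y":0,"z":0,"yaw":0,"gripper":0},{"x":0.2,"y":0,"z":0,"yaw":0,"gripper":0},{"x":0.2,"y":0,"z":0,"yaw":0,"gripper":0},{"x":0.2,"y":0,"z":0,"yaw":0,"gripper":0},{"x":0.2,"y":0,"z":0,"yaw":0,"gripper":0},{"x":0.2,"y":0,"z":0,"yaw":0,"gripper":0},{"x":0.2,"y":0,"z":0,"yaw":0,"gripper":0},{"x":0.2,"y":0,"z":0,"yaw":0,"gripper":0},{"x":0.2,"y":0,"z":0,"yaw":0,"gripper":0},{"x":0.2,"y":0,"z":0,"yaw":0,"gripper":0}]'
```

```text
t: 13.2
eef_pos: [0.5972, -0.1557, 0.0363]
tcp_rot: [3.142, 0.0, 1.383]
ft_force: [-1.1, -2.6, -0.6]
gripper_width: -0.003
grasp_force: 1.5
t: 14.2
eef_pos: [0.601, -0.1361, 0.0364]
tcp_rot: [3.141, 0.0, 1.383]
ft_force: [1.2, -3.4, -0.9]
gripper_width: 0.002
grasp_force: 1.6
```

```bash
python3 -m pendant '[{"x":0.2,"y":0,"z":0,"yaw":0,"gripper":0},{"x":0.2,"y":0,"z":0,"yaw":0,"gripper":0},{"x":0.2,"y":0,"z":0,"yaw":0,"gripper":0},{"x":0.2,"y":0,"z":0,"yaw":0,"gripper":0},{"x":0.2,"y":0,"z":0,"yaw":0,"gripper":0},{"x":0.2,"y":0,"z":0,"yaw":0,"gripper":0},{"x":0.2,"y":0,"z":0,"yaw":0,"gripper":0},{"x":0.2,"y":0,"z":0,"yaw":0,"gripper":0},{"x":0.1,"y":0,"z":0,"yaw":0,"gripper":0},{"x":0.1,"y":0,"z":0,"yaw":0,"gripper":0}]'
for k in 1 2 3; do :; done
python3 -m pendant '[{"x":0.05,"y":0,"z":0,"yaw":0,"gripper":0},{"x":0.05,"y":0,"z":0,"yaw":0,"gripper":0},{"x":0.05,"y":0,"z":0,"yaw":0,"gripper":0},{"x":0.05,"y":0,"z":0,"yaw":0,"gripper":0}]'
python3 - <<'E'
from h import *
i,d=get_image("top");cv2.imwrite("pics/t5.png",cv2.resize(i[150:215,235:395],None,fx=5,fy=5,interpolation=2))
s=state();print(s["ft_force"],s["eef_pos"])
E
```

```text
t: 15.2
eef_pos: [0.6043, -0.1184, 0.0364]
tcp_rot: [3.141, 0.0, 1.383]
ft_force: [0.5, -4.4, 0.3]
gripper_width: -0.001
grasp_force: 1.8
t: 15.6
eef_pos: [0.6046, -0.1166, 0.0363]
tcp_rot: [3.141, 0.0, 1.383]
ft_force: [1.8, -3.7, 0.6]
gripper_width: -0.004
grasp_force: 1.9
[ 1.3234 -4.0143  1.1137] [ 0.6047 -0.1165  0.0363]
```

View pics/t5.png

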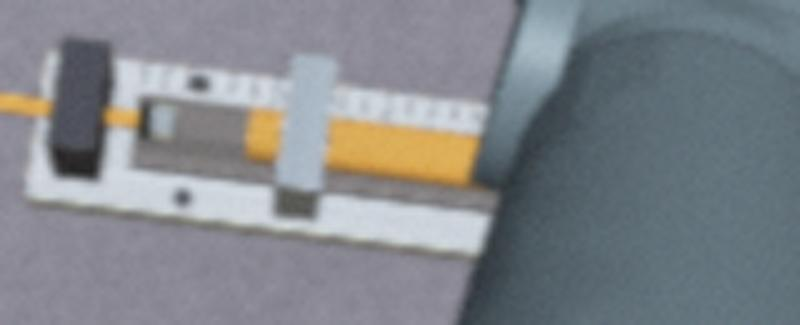

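The bar is through the bridge, with its front end at column 248 and the pad face at about 176. The gap is about 29 mm.

```bash
python3 -m pendant '[{"x":0.15,"y":0,"z":0,"yaw":0,"gripper":0},{"x":0.15,"y":0,"z":0,"yaw":0,"gripper":0},{"x":0.15,"y":0,"z":0,"yaw":0,"gripper":0},{"x":0.15,"y":0,"z":0,"yaw":0,"gripper":0},{"x":0.15,"y":0,"z":0,"yaw":0,"gripper":0},{"x":0.15,"y":0,"z":0,"yaw":0,"gripper":0},{"x":0.15,"y":0,"z":0,"yaw":0,"gripper":0},{"x":0.15,"y":0,"z":0,"yaw":0,"gripper":0},{"x":0.15,"y":0,"z":0,"yaw":0,"gripper":0},{"x":0.15,"y":0,"z":0,"yaw":0,"gripper":0}]'
python3 -m pendant '[{"x":0.05,"y":0,"z":0,"yaw":0,"gripper":0},{"x":0.05,"y":0,"z":0,"yaw":0,"gripper":0},{"x":0.05,"y":0,"z":0,"yaw":0,"gripper":0},{"x":0.05,"y":0,"z":0,"yaw":0,"gripper":0}]'
```

```text
t: 16.65
eef_pos: [0.6075, -0.1017, 0.0364]
tcp_rot: [3.141, 0.0, 1.383]
ft_force: [0.5, -4.2, 0.8]
gripper_width: 0.001
grasp_force: 2.1
t: 17.05
eef_pos: [0.6078, -0.0998, 0.0363]
tcp_rot: [3.141, 0.0, 1.383]
ft_force: [1.7, -5.3, 1.4]
gripper_width: 0.001
grasp_force: 2.2
```

```bash
python3 -m pendant '[{"x":0.1,"y":0,"z":0,"yaw":0,"gripper":0},{"x":0.1,"y":0,"z":0,"yaw":0,"gripper":0},{"x":0.1,"y":0,"z":0,"yaw":0,"gripper":0},{"x":0.05,"y":0,"z":0,"yaw":0,"gripper":0},{"x":0.05,"y":0,"z":0,"yaw":0,"gripper":0}]'
python3 -m pendant '[{"x":0.05,"y":0,"z":0,"yaw":0,"gripper":0},{"x":0.05,"y":0,"z":0,"yaw":0,"gripper":0}]'
```

```text
t: 17.55
eef_pos: [0.6085, -0.0958, 0.0363]
tcp_rot: [3.142, 0.0, 1.383]
ft_force: [0.5, -5.7, 2.0]
gripper_width: 0.0
grasp_force: 2.2
t: 17.75
eef_pos: [0.6087, -0.0949, 0.0363]
tcp_rot: [3.142, 0.0, 1.383]
ft_force: [1.1, -4.6, 1.5]
gripper_width: -0.002
grasp_force: 2.2
```

```bash
python3 -m pendant '[{"x":0.05,"y":0,"z":0,"yaw":0,"gripper":0},{"x":0.05,"y":0,"z":0,"yaw":0,"gripper":0}]'
```

```text
t: 17.95
eef_pos: [0.6089, -0.0939, 0.0363]
tcp_rot: [3.141, 0.0, 1.383]
ft_force: [1.9, -5.0, 1.6]
gripper_width: -0.002
grasp_force: 2.2
```

```bash
python3 -m pendant '[{"x":0.05,"y":0,"z":0,"yaw":0,"gripper":0},{"x":0.05,"y":0,"z":0,"yaw":0,"gripper":0}]'
```

```text
t: 18.15
eef_pos: [0.6091, -0.0929, 0.0363]
tcp_rot: [3.142, 0.0, 1.383]
ft_force: [1.8, -5.0, 1.8]
gripper_width: 0.003
grasp_force: 2.2
```

```bash
python3 -m pendant '[{"x":0.05,"y":0,"z":0,"yaw":0,"gripper":0},{"x":0.05,"y":0,"z":0,"yaw":0,"gripper":0}]'
```

```text
t: 18.35
eef_pos: [0.6093, -0.0919, 0.0363]
tcp_rot: [3.142, 0.0, 1.383]
ft_force: [1.5, -4.2, 1.6]
gripper_width: 0.001
grasp_force: 2.3
```

```bash
python3 -m pendant '[{"x":0.05,"y":0,"z":0,"yaw":0,"gripper":0},{"x":0.05,"y":0,"z":0,"yaw":0,"gripper":0}]'
```

```text
t: 18.55
eef_pos: [0.6095, -0.0909, 0.0363]
tcp_rot: [3.142, 0.0, 1.383]
ft_force: [1.4, -4.1, -0.0]
gripper_width: -0.0
grasp_force: 2.3
```

```bash
python3 -m pendant '[{"x":0.05,"y":0,"z":0,"yaw":0,"gripper":0},{"x":0.05,"y":0,"z":0,"yaw":0,"gripper":0}]'
```

```text
t: 18.75
eef_pos: [0.6097, -0.09, 0.0363]
tcp_rot: [3.141, 0.0, 1.383]
ft_force: [1.0, -3.9, 0.5]
gripper_width: 0.003
grasp_force: 2.2
```

Drag is steady at about 4.5 N. I'm creeping on, one call at a time.

```bash
python3 -m pendant '[{"x":0.05,"y":0,"z":0,"yaw":0,"gripper":0},{"x":0.05,"y":0,"z":0,"yaw":0,"gripper":0}]'
```

```text
t: 18.95
eef_pos: [0.6098, -0.089, 0.0363]
tcp_rot: [3.142, 0.0, 1.383]
ft_force: [1.5, -4.7, 1.1]
gripper_width: -0.003
grasp_force: 2.2
```

```bash
python3 -m pendant '[{"x":0.05,"y":0,"z":0,"yaw":0,"gripper":0},{"x":0.05,"y":0,"z":0,"yaw":0,"gripper":0}]'
```

```text
t: 19.15
eef_pos: [0.6101, -0.088, 0.0363]
tcp_rot: [3.141, 0.0, 1.383]
ft_force: [1.6, -5.1, 1.4]
gripper_width: -0.002
grasp_force: 2.2
```

```bash
python3 -m pendant '[{"x":0.05,"y":0,"z":0,"yaw":0,"gripper":0},{"x":0.05,"y":0,"z":0,"yaw":0,"gripper":0}]'
```

```text
t: 19.35
eef_pos: [0.6102, -0.087, 0.0363]
tcp_rot: [3.142, 0.0, 1.383]
ft_force: [1.6, -4.2, 2.2]
gripper_width: 0.003
grasp_force: 2.3
```

```bash
python3 -m pendant '[{"x":0.05,"y":0,"z":0,"yaw":0,"gripper":0},{"x":0.05,"y":0,"z":0,"yaw":0,"gripper":0}]'
```

```text
t: 19.55
eef_pos: [0.6104, -0.086, 0.0363]
tcp_rot: [3.142, 0.0, 1.383]
ft_force: [0.8, -4.0, 1.9]
gripper_width: 0.0
grasp_force: 2.3
```

```bash
python3 -m pendant '[{"x":0.05,"y":0,"z":0,"yaw":0,"gripper":0},{"x":0.05,"y":0,"z":0,"yaw":0,"gripper":0}]'
```

```text
t: 19.75
eef_pos: [0.6106, -0.0851, 0.0363]
tcp_rot: [3.142, 0.0, 1.383]
ft_force: [1.3, -5.1, 1.1]
gripper_width: 0.004
grasp_force: 2.3
```

```bash
python3 -m pendant '[{"x":0.05,"y":0,"z":0,"yaw":0,"gripper":0},{"x":0.05,"y":0,"z":0,"yaw":0,"gripper":0}]'
```

```text
t: 19.95
eef_pos: [0.6107, -0.0845, 0.0363]
tcp_rot: [3.142, 0.001, 1.384]
ft_force: [1.1, -6.6, 2.6]
gripper_width: -0.001
grasp_force: 3.4
```

The grip-force reading rose to 3.4, so contact is starting.

```bash
python3 -m pendant '[{"x":0.03,"y":0,"z":0,"yaw":0,"gripper":0},{"x":0,"y":0,"z":0,"yaw":0,"gripper":0}]'
```

```text
t: 20.15
eef_pos: [0.6107, -0.0844, 0.0363]
tcp_rot: [-3.142, 0.001, 1.384]
ft_force: [1.6, -7.2, 0.2]
gripper_width: -0.003
grasp_force: 3.3
```

```bash
python3 -m pendant '[{"x":0.04,"y":0,"z":0,"yaw":0,"gripper":0},{"x":0,"y":0,"z":0,"yaw":0,"gripper":0}]'
```

```text
t: 20.35
eef_pos: [0.6108, -0.0842, 0.0364]
tcp_rot: [-3.142, 0.002, 1.384]
ft_force: [1.0, -8.2, 1.4]
gripper_width: 0.002
grasp_force: 3.8
```

```bash
python3 -m pendant '[{"x":0.06,"y":0,"z":0,"yaw":0,"gripper":0},{"x":0,"y":0,"z":0,"yaw":0,"gripper":0},{"x":0,"y":0,"z":0,"yaw":0,"gripper":0},{"x":0,"y":0,"z":0,"yaw":0,"gripper":0},{"x":0,"y":0,"z":0,"yaw":0,"gripper":0}]'
```

```text
t: 20.85
eef_pos: [0.6108, -0.084, 0.0364]
tcp_rot: [-3.142, 0.002, 1.384]
ft_force: [-0.4, -8.8, 1.3]
gripper_width: 0.006
grasp_force: 4.4
```

```bash
python3 -m pendant '[{"x":0.04,"y":0,"z":0,"yaw":0,"gripper":0},{"x":0,"y":0,"z":0,"yaw":0,"gripper":0},{"x":0,"y":0,"z":0,"yaw":0,"gripper":0},{"x":0,"y":0,"z":0,"yaw":0,"gripper":0},{"x":0,"y":0,"z":0,"yaw":0,"gripper":0},{"x":0,"y":0,"z":0,"yaw":0,"gripper":0},{"x":0,"y":0,"z":0,"yaw":0,"gripper":0},{"x":0,"y":0,"z":0,"yaw":0,"gripper":0}]'; python3 -c "
from h import *
print(state()['ft_force'])"
```

```text
t: 21.65
eef_pos: [0.6109, -0.0838, 0.0364]
tcp_rot: [-3.141, 0.003, 1.384]
ft_force: [-1.2, -10.4, 0.9]
gripper_width: 0.001
grasp_force: 4.9
[ -1.2466 -10.4116   0.8909]
```

Pressed at about 10 N total, roughly 5 N beyond the drag. I'll back off slowly, lift clear and check.

```bash
python3 -m pendant '[{"x":-0.05,"y":0,"z":0,"yaw":0,"gripper":0},{"x":-0.05,"y":0,"z":0,"yaw":0,"gripper":0},{"x":-0.1,"y":0,"z":0,"yaw":0,"gripper":0},{"x":-0.2,"y":0,"z":0,"yaw":0,"gripper":0},{"x":-0.5,"y":0,"z":0,"yaw":0,"gripper":0},{"x":-1.5,"y":0,"z":0,"yaw":0,"gripper":0},{"x":-1,"y":0,"z":-1,"yaw":0,"gripper":0},{"x":0,"y":0,"z":-4,"yaw":0,"gripper":0},{"x":0,"y":0,"z":-4,"yaw":0,"gripper":0},{"x":0,"y":0,"z":-4,"yaw":0,"gripper":0}]'; python3 -m pendant '[{"x":-4,"y":0,"z":-1,"yaw":0,"gripper":0},{"x":-4,"y":0,"z":0,"yaw":0,"gripper":0},{"x":-4,"y":0,"z":0,"yaw":0,"gripper":0},{"x":-3,"y":0,"z":0,"yaw":0,"gripper":0},{"x":0,"y":0,"z":0,"yaw":0,"gripper":0}]'
python3 - <<'E'
from h import *
i,d=get_image("scene");j,d=get_image("top")
a=cv2.resize(i[235:310,170:360],None,fx=4,fy=4,interpolation=2);b=cv2.resize(j[150:215,225:400],(760,282),interpolation=2)
cv2.imwrite("pics/f.png",np.vstack([a,b]))
E
```

```text
t: 22.65
eef_pos: [0.6043, -0.1168, 0.1684]
tcp_rot: [3.142, -0.0, 1.382]
ft_force: [1.1, -0.0, -0.0]
gripper_width: -0.002
grasp_force: 0.0
t: 23.15
eef_pos: [0.5756, -0.2675, 0.1773]
tcp_rot: [3.141, 0.001, 1.378]
ft_force: [0.9, 0.7, -0.5]
gripper_width: -0.003
grasp_force: 0.0
```

View pics/f.png

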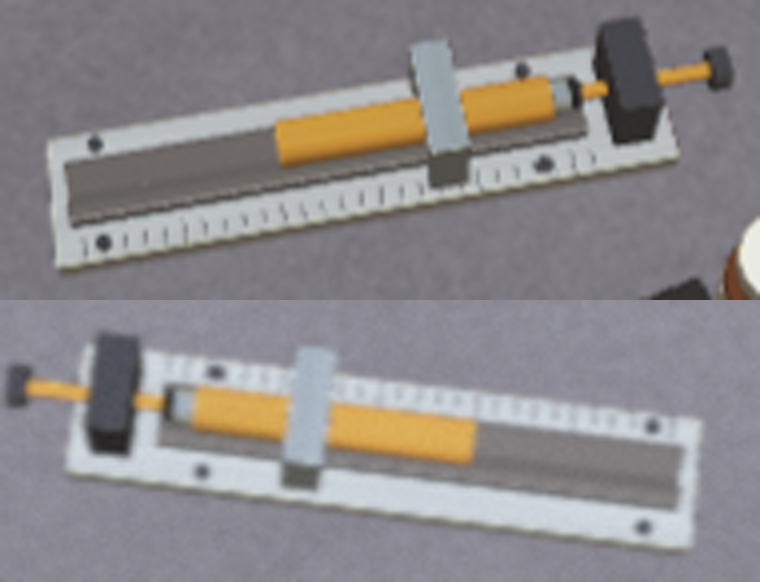

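In both views the bar's end meets the pad, at scene-crop (553, 95) and top-crop (193, 405). The bar lies in the groove under the bridge and the robot is clear, so I'm handing in.

```bash
python3 -c "
from workcell import *
print(hand_in())"
```

```text
the job is handed in; nothing more can be done
None
```

The job is handed in: the bar lies in the groove under the bridge, touching the stop after a press of about 5 N beyond the drag, and nothing else was moved.

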